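Unhook the keyhole-hung bottle caddy and set it in the cleaning tray

ROBOT

A 7-joint arm with a two-finger parallel gripper is mounted at the origin on the work surface. World frame = base frame: x ahead of the robot, y to its left, z up, the work surface at z = 0. Lengths are in m, angles in rad, forces in N, time in s.
With the tool pointing down it reaches from about 0.425 to 0.975 m from the base axis. Payload 16.7 kg.
Tool frame: the origin (TCP) lies where the fingers leave the gripper's body, on its centre line; the fingertips stand 73 mm ahead of it and the grasp point (between the pads) lies 54 mm ahead of it; z points along the fingers, y is the line along which they close (so a half turn about z gives the same grasp; the last joint's range is limited). The gripper opens to 85 mm and grips with 20 to 120 N. Pads are 22 mm wide; open, the fingers measure 114 mm over their backs; the gripper's body (76 mm by 85 mm) begins 54 mm behind the grasp point. The pads swing forward as they close: fully open they stand 13 mm farther back than shut.
Start: joints at [1.131, 0.426, 0.074, 1.606, -0.034, 1.111, -0.067], TCP at [0.194, -0.647, 0.304] pointing down, gripper open.
Joint ranges: [-2.85, 2.85], [-0.5, 2.14], [-1.23, 1.37], [0.21, 2.46], [-1.02, 4.16], [0.16, 2.05], [-2.73, 2.73]. Speed limits (rad/s): [1.89, 1.89, 2.39, 2.39, 3.01, 3.01, 3.01].

INTERFACE

Orientations are given as a rotation vector (axis times angle).
In Python, from cell import manip gives the robot as it stands.
- The arm moves only by the tool shift_gripper, called as name(argument=value, ...), one argument or row to a line, values as JSON. Schema: {"type":"object","properties":{"steps":{"type":"array","items":{"type":"array","items":{"type":"array","items":{"type":"number"},"minItems":7,"maxItems":7},"minItems":1,"maxItems":12},"minItems":1,"maxItems":1},"squeeze":{"type":"number"},"only":{"type":"string"},"quiet":{"type":"boolean"},"lines":{"type":"string"}},"required":["steps"],"additionalProperties":false}. steps is a list that holds a single list of rows (three levels of brackets), with 1 to 12 rows, each of 7 numbers: the finger opening in m, then dx, dy, dz in shares of 1 m (1.0 is 1 m), then a rotation vector rx, ry, rz in normalised numbers (1 is 120 degrees); each row is the pose to reach, as a shift and turn from the pose commanded when the call began, along the tool's axes at that moment; what a row does not reach only later rows make up. A row lasts 1/12 s, in which the tool goes at most 0.0417 m and 0.125 rad, less where a joint would pass 70% of its speed; a pose out of reach is approached as far as the arm can. The fingers move at their own pace and stop on an object; squeeze is the grip in N (left out, the last holds). Time passes only in rows, so rows that do not move let the fingers close. The tool returns the time, the measured TCP pose, the force, the opening and the grip force at its end. only (a regular expression) keeps the lines of the reply that match it, lines (a string "A,B") keeps lines A to B, and quiet returns only ok. Input that does not fit is refused with a message, and nothing moves.
- manip.read_state(): the state, without advancing time (a new reading comes with each control period).
- manip.capture(name): name is "scene" or "top" or "wrist"; returns a dict with "frame" (420x560x3 uint8, blue, green, red), "fx", "fy", "cx", "cy" (pixels), "rvec" (rotation vector, rad) and "tvec" (3), from world to camera coordinates, as OpenCV has them. Camera axes: x right, y down, z forward; pixel columns grow to the right and rows downward; lengths in m; the calibration is good to about 2 mm. A picture is of the moment at which its call begins. There is no depth.
- manip.job_done(): hands the job in; it is judged then, once.
The state is a dict: "time": time; "joints": joint angles; "dq": joint speeds; "tau": joint torques, N m; "tcp_pos": TCP position; "orientation": TCP orientation; "force": force on the tool from outside, world axes, zero at the start; "moment": the same for the moment, N m; "gripper_width": finger opening in m; "grip_force": force on a finger pad.
Only numpy, scipy, OpenCV 4.12 (cv2) and the standard library are available. Lean on these libraries where they do the work, as an engineer would, in place of code of your own. Each camera call takes 0.05 s, during which the arm holds its last target. There are 200 camera calls.

TASK

The empty blue bottle caddy hangs by two keyholes on the two screws of the beige stand. Without forcing it, lift it until the screw heads sit in the wide holes, pull it straight off the screws, and set it down upright, flat on the floor of the aluminium cleaning tray; do not drop it. Do not knock over the two oil bottles.

Things in the scene. Friction and masses are not known exactly. Their poses are not given: they have to be found in the camera images.
- caddy: Loose dark blue bottle caddy, 0.3 kg: upright back plate 130 mm wide (y), 155 high (z), 5 thick, two keyholes, and at its foot an open bin reaching 75 mm ahead of the back face (walls 35 mm high, flat underside: it stands by itself). Origin: back face, middle of its lower edge; z up, x from the plate to the bin's front. Hung, it has about 3 mm of play and may lean 0.05 rad.
- caddy_grip (a point): Point in the bare aluminium grip rail along the caddy's top edge, 5 mm below its top (caddy x 6, y 0, z 150 mm); axes as the caddy. The rail is 130 mm wide, 30 high (caddy z 125 to 155) and 12 thick (x 0 to 12), both faces free for fingers from above that close along the caddy's x.
- caddy_foot (a point): Centre of the caddy's underside (caddy x 37.5, y 0, z 0 mm); axes as the caddy.
- keyhole0 (a point): Centre of the wide hole (24 x 24 mm) of the caddy's keyhole at caddy y -35 mm: z 68 mm, mid-thickness of the plate. From the hole a slot 11 mm wide runs up to caddy z 104. As hung the screws are at the tops of the slots (axes at caddy z 100), so the caddy must rise 32 mm (28 to 36) for the heads to pass.
- keyhole1 (a point): The same for the keyhole at caddy y +35 mm.
- stand: Beige stand fixed to the bench: upright board 160 mm wide, 158 high, 10 thick, a foot behind it. Origin: on the bench below the middle of its front face; z up, x out of that face, away from the robot within 0.35 rad: so the caddy comes off. The caddy hangs there parallel to it, origin 1 mm off the face and 50 mm above the bench; its rail is 17 to 47 mm above the board's top.
- screw0 (a point): Centre of the head of the screw at stand y -35 mm, 10.5 mm in front of the face, 150 mm above the bench. Screws: shank 8 mm in diameter; head 16 mm in diameter, from 8 to 13 mm in front of the face.
- screw1 (a point): The same for the screw at stand y +35 mm.
- tray: Aluminium open cleaning tray fixed on the bench, 190 mm (x) by 230 mm (y) outside, walls 5 mm thick and 25 mm high, floor 5 mm thick. Origin: centre of its underside, on the bench; z up.
- tray_in (a point): Centre of the top of the tray's inner floor, 5 mm above the bench; axes as the tray.
- bottle_mid: Loose amber oil bottle, white cap, 42 mm diameter, 100 mm high, standing between stand and tray; origin at the centre of its underside.
- bottle_far: Loose dark red oil bottle, black cap, 44 mm diameter, 110 mm high, standing farther out on the bench, midway between left and right; origin at the centre of its underside.

How it is judged:
By the outcome, as a careful person would: the job done as asked, in the order asked, and still so for the second after the job is handed in, with the robot touching nothing.
It also fails if it takes over 45 s, if anything falls off the work surface, if the arm or the gripper's body presses on something with over 40 N, if the wrist force passes 120 N, or if a joint passes its speed limit or range.

## Working session

There is one attempt and no reset: what is moved stays moved. The work goes in short steps, Python scripts to look and compute and a tool call to move; the robot and the scene stay as the last step left them, time stands still between calls to the robot, and variables do not carry over. Pictures are saved under pics/ and viewed, at most 10 in all, crops included, and the job is handed in when it is done.

```bash
ls; mkdir -p pics
```

Create h.py:
```python
import numpy as np, cv2, pickle
from cell import manip
from scipy.spatial.transform import Rotation as R
def shot(name,tag):
    d=manip.capture(name); d['frame']=np.array(d['frame']); pickle.dump(d,open(f'pics/{tag}.pkl','wb')); cv2.imwrite(f'pics/{tag}.png',d['frame']); return d
def load(tag): return pickle.load(open(f'pics/{tag}.pkl','rb'))
def ray(d,px):
    Rm=cv2.Rodrigues(np.array(d['rvec'],float))[0]; c=-Rm.T@np.array(d['tvec'],float).ravel()
    v=Rm.T@np.array([(px[0]-d['cx'])/d['fx'],(px[1]-d['cy'])/d['fy'],1]); return c,v/np.linalg.norm(v)
def tri(*obs):
    A=np.zeros((3,3));b=np.zeros(3);rs=[ray(d,p) for d,p in obs]
    for c,v in rs: P=np.eye(3)-np.outer(v,v);A+=P;b+=P@c
    X=np.linalg.solve(A,b); return X,[np.linalg.norm((np.eye(3)-np.outer(v,v))@(X-c)) for c,v in rs]
def onz(d,px,z): c,v=ray(d,px); return c+v*(z-c[2])/v[2]
def proj(d,X): return cv2.projectPoints(np.array(X,float).reshape(-1,3),np.array(d['rvec'],float),np.array(d['tvec'],float),np.array([[d['fx'],0,d['cx']],[0,d['fy'],d['cy']],[0,0,1.]]),None)[0].reshape(-1,2)
```

Run:
```python
from h import *
np.set_printoptions(precision=4,suppress=True)
a=shot('scene','s0');b=shot('top','t0')
for d in(a,b): print(ray(d,(d['cx'],d['cy'])),d['fx'])
print(manip.read_state())
```

```text
cell.py
pics
(array([0.8187, 0.4421, 0.668 ]), array([-0.3482, -0.6013, -0.7192])) 411.9347614274468
(array([0.3291, 0.0022, 1.1743]), array([ 0.2204,  0.0018, -0.9754])) 521.5198994149837
{'time': 0.1, 'joints': array([ 1.1305,  0.4267,  0.0739,  1.6065, -0.0341,  1.1108, -0.0671]), 'dq': array([-0.0005, -0.0008, -0.0006, -0.0014, -0.0005,  0.0012, -0.0003]), 'tau': array([  0.0089, -95.1522,   3.7712, -46.4399,   0.0195,   0.0065,
         0.    ]), 'tcp_pos': array([ 0.1934, -0.6464,  0.3033]), 'orientation': array([-3.1073, -0.4549,  0.0004]), 'force': array([ 0.4654,  0.3789, -0.3433]), 'moment': array([-0.024 , -0.0176,  0.0436]), 'grip_force': 0.0, 'gripper_width': 0.08544684859025375}
```

View pics/s0.png

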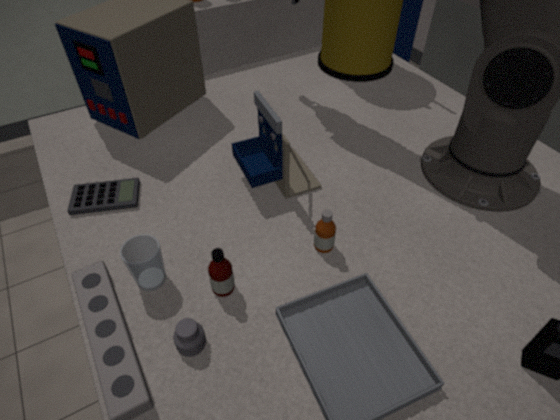

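View pics/t0.png

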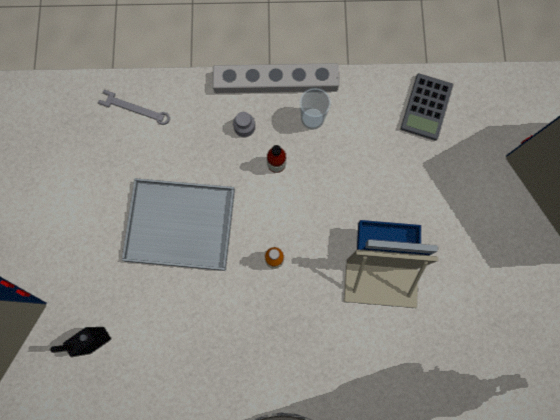

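The caddy is seen in both views: scene about (260,140), top about (390,245). The tray is at top (178,225), the amber bottle at top (274,257) and the red bottle at top (277,158). Next I'll enlarge the caddy in both views.

Run:
```python
from h import *
a=load('s0')['frame'];b=load('t0')['frame']
A=cv2.resize(a[85:200,225:325],None,fx=4,fy=5,interpolation=cv2.INTER_CUBIC)
B=cv2.resize(b[205:320,340:440],None,fx=4,fy=5,interpolation=cv2.INTER_CUBIC)
m=np.hstack([A,B]); m=cv2.convertScaleAbs(m,alpha=1.4)
for i in range(0,115,10): cv2.putText(m,f'{85+i}',(0,5*i+4),0,.35,(0,255,255));cv2.putText(m,f'{205+i}',(402,5*i+4),0,.35,(0,0,255))
for i in range(0,100,10): cv2.putText(m,f'{225+i}',(4*i-8,570),0,.35,(0,0,255));cv2.putText(m,f'{340+i}',(400+4*i-8,570),0,.35,(0,0,255))
cv2.imwrite('pics/c0.png',m)
```

```text
(no output)
```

View pics/c0.png

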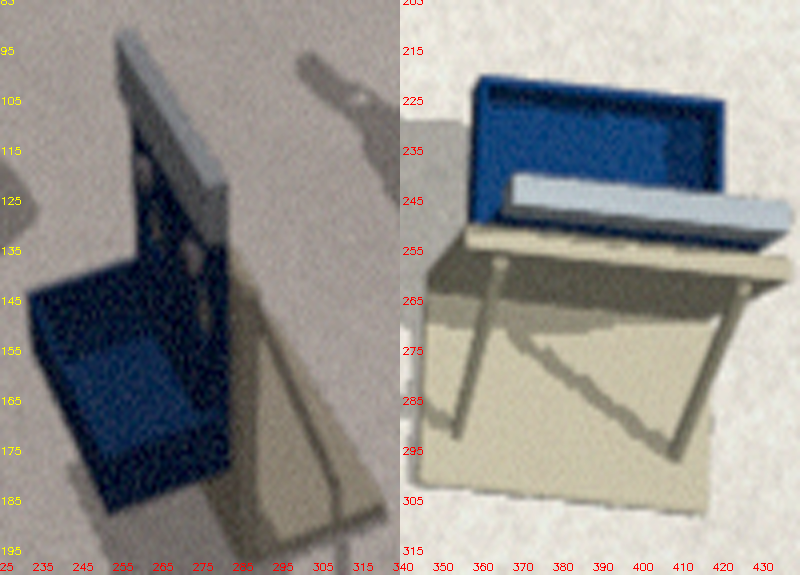

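Create fit.py:
```python
from h import *
from scipy.optimize import least_squares
np.set_printoptions(precision=4,suppress=True)
a=load('s0');b=load('t0')
T=[((12,65,155),(367.8,239.8)),((12,-65,155),(437.8,245.8)),((75,65,35),(360.5,220.6)),((75,-65,35),(421,225.4))]
S=[((0,65,155),(282,121.4)),((12,65,155),(278.2,123)),((0,-65,155),(257,90.6)),((75,-65,35),(232,143.8)),((75,65,0),(252.5,187.4)),((0,65,0),(282.5,177.4))]
def f(p):
    M=(R.from_euler('z',p[3])*R.from_euler('y',p[4])).as_matrix(); r=[]
    for d,L in((b,T),(a,S)):
        X=np.array([l[0] for l in L])/1e3@M.T+p[:3]
        r.append((proj(d,X)-np.array([l[1] for l in L])))
    return np.vstack(r).ravel()
s=least_squares(f,[.5,-.2,.05,0,0],loss='soft_l1')
print(s.x,'\n',s.fun.reshape(-1,2))
# bottles / tray on z
print('tray',[onz(b,p,.025)[:2] for p in((136,180),(234,187),(226,269),(122,262))])
print('mid cap',onz(b,(274,255),.1),onz(a,(327,216),.1)); print('far cap',onz(b,(276.5,150),.11),onz(a,(218,254),.11))
print(tri((b,(274,255)),(a,(327,216))),tri((b,(276.5,150)),(a,(218,254))))
```

```bash
python3 fit.py
```

```text
[ 0.4583 -0.2344  0.0451 -0.0972  0.0174] 
 [[ 0.7451  0.1435]
 [-0.0295 -0.3752]
 [-0.3635  0.0376]
 [ 0.1536  0.0184]
 [ 0.3005 -0.3307]
 [-1.3743 -0.4666]
 [ 1.1713 -0.0097]
 [-0.4315 -0.3632]
 [ 0.0139  0.9225]
 [ 0.6771  1.4175]]
tray [array([0.6537, 0.3215]), array([0.6331, 0.0972]), array([0.447 , 0.1145]), array([0.4663, 0.3444])]
mid cap [0.4666 0.0081 0.1   ] [0.4764 0.0177 0.1   ]
far cap [ 0.691  -0.0009  0.11  ] [0.6953 0.0074 0.11  ]
(array([0.4684, 0.008 , 0.0869]), [np.float64(0.00017236477327420586), np.float64(0.00017236477327427072)]) (array([ 0.6937, -0.0005,  0.1005]), [np.float64(0.0006993311947691165), np.float64(0.0006993311947691763)])
```

Create go.py:
```python
from h import *
np.set_printoptions(precision=4,suppress=True)
def tool(yaw,flip=False):
    c,s=np.cos(yaw),np.sin(yaw); y=np.array([c,s,0])*(-1 if flip else 1); z=np.array([0,0,-1.]); return np.column_stack([np.cross(y,z),y,z])
def delta(pos,M,st=None):
    st=st or manip.read_state(); C=R.from_rotvec(st['orientation']).as_matrix()
    return C.T@(np.array(pos)-st['tcp_pos']), R.from_matrix(C.T@M).as_rotvec()
```

Run:
```python
from go import *
a=load('s0')
for p in((140,137),(206,98),(30,122),(60,25)): print(onz(a,p,0))
M=R.from_rotvec(manip.read_state()['orientation']).as_matrix();print(M)
for f in(0,1): print(delta([.465,-.235,.35],tool(-.097,f)))
```

```text
[ 0.6933 -0.5559  0.    ]
[ 0.4591 -0.6557  0.    ]
[ 0.9444 -0.7804  0.    ]
[ 0.7536 -1.4566  0.    ]
[[ 0.958   0.2867 -0.0004]
 [ 0.2867 -0.958   0.0011]
 [-0.0001 -0.0012 -1.    ]]
(array([ 0.3781, -0.3163, -0.0464]), array([-0.0011, -0.0006, -1.1831]))
(array([ 0.3781, -0.3163, -0.0464]), array([-0.0007,  0.0012,  1.9585]))
```

The manual's scale: turns go in shares of 120 degrees. Converting my numbers, -1.183 rad is -0.5648.

shift_gripper(
  steps=[
    [[0.085, 0.03, -0.025, -0.004, 0, 0, -0.0477], [0.085, 0.06, -0.05, -0.008, 0, 0, -0.0955], [0.085, 0.09, -0.075, -0.012, 0, 0, -0.1432], [0.085, 0.12, -0.1, -0.016, 0, 0, -0.191], [0.085, 0.15, -0.125, -0.02, 0, 0, -0.2387], [0.085, 0.18, -0.15, -0.024, 0, 0, -0.2865], [0.085, 0.21, -0.175, -0.028, 0, 0, -0.3342], [0.085, 0.24, -0.2, -0.032, 0, 0, -0.382], [0.085, 0.27, -0.225, -0.036, 0, 0, -0.4297], [0.085, 0.3, -0.25, -0.04, 0, 0, -0.4775], [0.085, 0.33, -0.275, -0.044, 0, 0, -0.5252], [0.085, 0.345, -0.29, -0.046, 0, 0, -0.5648]],
  ],
)

```text
time: 1.1
tcp_pos: [0.4431, -0.2659, 0.3504]
orientation: [2.317, 2.121, 0.002]
force: [1.3, 0.4, 1.0]
gripper_width: 0.0851
grip_force: 0.0
```

Run:
```python
from go import *
shot('wrist','w1'); d=load('w1'); print(ray(d,(d['cx'],d['cy'])),d['fx'])
print(manip.read_state()['joints'],delta([.465,-.235,.35],tool(-.097)))
```

```text
(array([ 0.4513, -0.1837,  0.4206]), array([-0.0278, -0.3198, -0.9471])) 370.2905070738324
[ 0.7287  0.1442 -0.3496  1.8827  0.0528  1.1227  0.2808] (array([0.0301, 0.0183, 0.0007]), array([ 0.0016, -0.0013,  0.0181]))
```

View pics/w1.png

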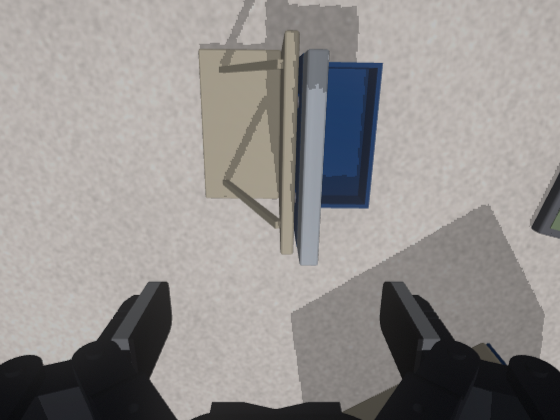

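The wrist view shows the rail running from about (316,50) at its +y end to (310,265) at its −y end, with the board to its left and the bin to its right. I'll zoom in to get the corners.

Run:
```python
from h import *
a=load('w1')['frame']
f=lambda v0,v1:cv2.resize(a[v0:v1,270:400],None,fx=6,fy=6,interpolation=cv2.INTER_CUBIC)
m=np.vstack([f(25,75),f(195,245+25-0)[:300*1+150]])[:600]
m=np.vstack([f(25,72),f(195,245+25)[-0:][:450]])
m=m[:732]; m=np.vstack([f(25,72),f(222,275)])
m=cv2.convertScaleAbs(m,alpha=1.3)
for i in range(0,130,10): cv2.putText(m,f'{270+i}',(6*i-8,596),0,.35,(0,0,255))
for i in range(0,47,10): cv2.putText(m,f'{25+i}',(0,6*i+4),0,.35,(0,0,255))
for i in range(0,53,10): cv2.putText(m,f'{222+i}',(0,282+6*i+4),0,.35,(0,0,255))
print(m.shape);cv2.imwrite('pics/c1.png',m)
```

```text
(600, 780, 3)
```

View pics/c1.png

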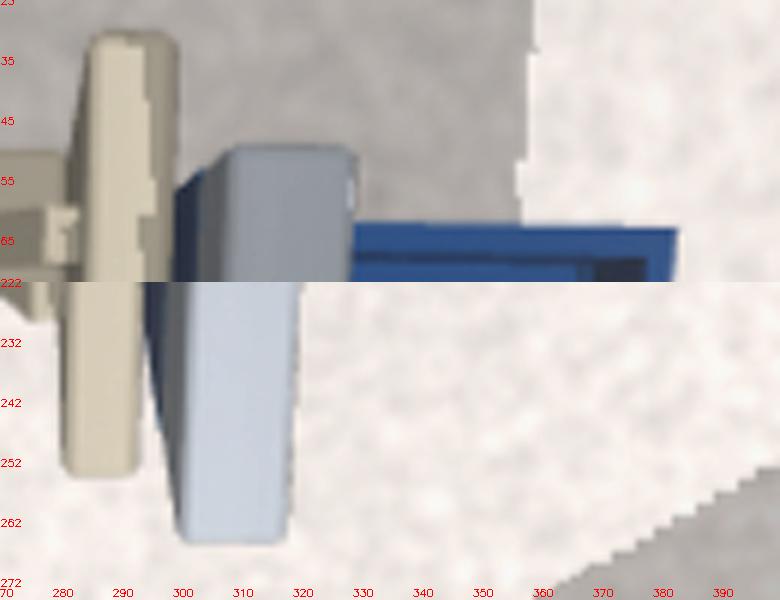

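The corners read as follows. Rail front-top is (329.3,49.2) and (318,265.5). Rail back-top is (308.3,49.5) and (300.5,265.5). Board front-top is (299.8,30.5) and (293.3,254.3).

Create fit2.py:
```python
from go import *
from scipy.optimize import least_squares
a=load('s0');b=load('t0');w=load('w1')
T=[((12,65,155),(367.8,239.8)),((12,-65,155),(437.8,245.8)),((75,65,35),(360.5,220.6)),((75,-65,35),(421,225.4))]
S=[((0,65,155),(282,121.4)),((0,-65,155),(257,90.6)),((75,-65,35),(232,143.8)),((75,65,0),(252.5,187.4)),((0,65,0),(282.5,177.4))]
W=[((12,65,155),(329.3,49.2)),((0,65,155),(308.3,49.5)),((12,-65,155),(318,265.5)),((0,-65,155),(300.5,265.5)),((75,65,35),(382.8,63))]
def f(p):
    M=(R.from_euler('z',p[3])*R.from_euler('y',p[4])).as_matrix(); r=[]
    for d,L in((b,T),(a,S),(w,W)):
        X=np.array([l[0] for l in L])/1e3@M.T+p[:3]
        r.append((proj(d,X)-np.array([l[1] for l in L])))
    return np.vstack(r).ravel()
s=least_squares(f,[.46,-.23,.05,-.1,0],loss='soft_l1')
p=s.x;print(p,'\n',s.fun.reshape(-1,2).T)
M=(R.from_euler('z',p[3])*R.from_euler('y',p[4])).as_matrix()
g=M@[.006,0,.150]+p[:3];print('grip',g)
print('rail tri +y front',tri((w,(329.3,49.2)),(b,(367.8,239.8))),'-y',tri((w,(318,265.5)),(b,(437.8,245.8))),'+y back w-s',tri((w,(308.3,49.5)),(a,(282,121.4))))
B=[onz(w,q,.158) for q in((299.8,30.5),(293.3,254.3))];print('board',B,'yaw',np.arctan2(-(B[1]-B[0])[0]*-1,-(B[1]-B[0])[1])*-1)
```

```bash
python3 fit2.py
```

```text
[ 0.4603 -0.232   0.0485 -0.1014  0.0231] 
 [[-0.2141 -0.8171 -1.1489 -0.5104 -0.4976  0.5475 -0.892  -0.5292  0.335
   0.5731 -0.5463  0.0351 -0.7819 -2.3283]
 [-1.7517 -1.9743 -1.3218 -1.083  -0.7825 -0.6354 -0.6907  0.8143  1.2141
   0.5285 -0.1131  0.0387  0.0409  0.0543]]
grip [ 0.4697 -0.233   0.1983]
rail tri +y front (array([ 0.4803, -0.1689,  0.2047]), [np.float64(0.001512186936706288), np.float64(0.0015121869367062985)]) -y (array([ 0.4686, -0.3034,  0.1923]), [np.float64(0.0016031724437033821), np.float64(0.0016031724437033652)]) +y back w-s (array([ 0.4703, -0.1674,  0.2018]), [np.float64(0.0006790493392787556), np.float64(0.0006790493392788503)])
board [array([ 0.47  , -0.1528,  0.158 ]), array([ 0.4542, -0.3106,  0.158 ])] yaw 0.09989480112619314
```

```bash
python3 -c "
from go import *
print(delta([.4695,-.2325,.248],tool(-.100)))"
```

```text
(array([0.0328, 0.0224, 0.1028]), array([ 0.0016, -0.0013,  0.0211]))
```

To row units: 0.01 rad is 0.0048.

shift_gripper(
  steps=[
    [[0.06, 0.015, 0.011, 0, 0, 0, 0.0048], [0.06, 0.033, 0.0224, 0.02, 0, 0, 0.0048], [0.06, 0.033, 0.0224, 0.04, 0, 0, 0.0048], [0.05, 0.033, 0.0224, 0.05, 0, 0, 0.0048], [0.05, 0.033, 0.0224, 0.05, 0, 0, 0.0048], [0.05, 0.033, 0.0224, 0.05, 0, 0, 0.0048]],
  ],
)

```text
time: 1.65
tcp_pos: [0.4659, -0.2398, 0.2999]
orientation: [-2.337, -2.098, 0.001]
force: [0.0, -0.5, 0.7]
gripper_width: 0.0501
grip_force: 0.0
```

```bash
python3 -c "
from go import *
print(delta([.4695,-.2325,.248],tool(-.100)))"
```

```text
(array([0.0077, 0.0028, 0.0519]), array([-0.0011, -0.0003, -0.008 ]))
```

To row units: -0.008 rad is -0.0038.

shift_gripper(
  steps=[
    [[0.05, 0.0077, 0.0028, 0.015, 0, 0, -0.0038], [0.05, 0.0077, 0.0028, 0.03, 0, 0, -0.0038], [0.04, 0.0077, 0.0028, 0.045, 0, 0, -0.0038], [0.03, 0.0077, 0.0028, 0.052, 0, 0, -0.0038], [0.026, 0.0077, 0.0028, 0.052, 0, 0, -0.0038], [0.026, 0.0077, 0.0028, 0.052, 0, 0, -0.0038], [0.026, 0.0077, 0.0028, 0.052, 0, 0, -0.0038]],
  ],
)

```text
time: 2.23
tcp_pos: [0.4704, -0.2323, 0.2491]
orientation: [2.328, 2.107, 0.001]
force: [0.3, -0.4, -0.4]
gripper_width: 0.0256
grip_force: 0.0
```

Run:
```python
from go import *
d=shot('wrist','w2'); print(delta([.4695,-.2325,.248],tool(-.100)))
m=cv2.resize(d['frame'],None,fx=1.4,fy=1.4);cv2.imwrite('pics/w2b.png',m)
```

```text
(array([-0.0004, -0.0009,  0.0011]), array([0.0014, 0.0005, 0.0006]))
```

View pics/w2b.png

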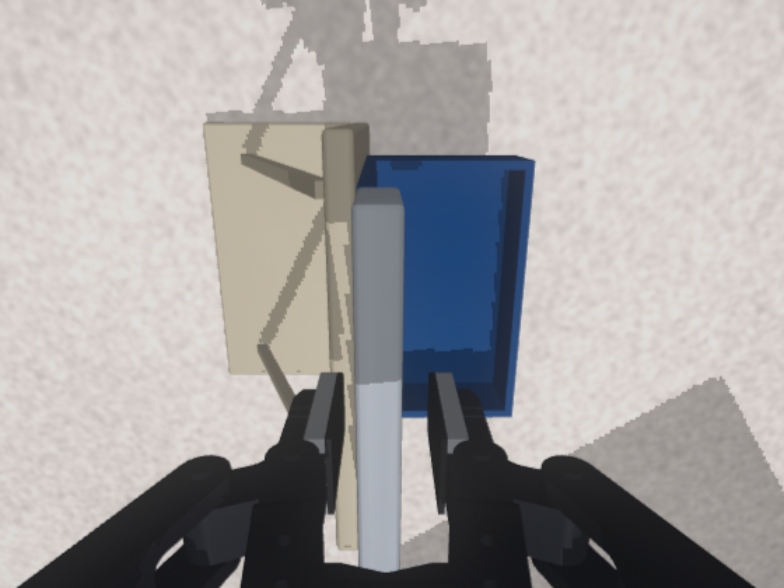

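Run:
```python
from go import *
w=load('w2');w1=load('w1')
for q in((288,147),(252.9,147),(402/1.4,350/1.4),(357/1.4,350/1.4)): print(onz(w,q,.202))
for q in((329.3,49.2),(308.3,49.5),(318,265.5),(300.5,265.5)): print(onz(w1,q,.202))
print(tri((w,(288,147)),(w1,(329.3,49.2))),tri((w,(252.9,147)),(w1,(308.3,49.5))))
s=manip.read_state();C=R.from_rotvec(s['orientation']).as_matrix()
for k in(.054,.073): print(proj(w,s['tcp_pos']+C[:,2]*k)*1.4)
print(s['force'],s['tcp_pos'])
```

```text
[ 0.4817 -0.1694  0.202 ]
[ 0.4706 -0.1683  0.202 ]
[ 0.4782 -0.205   0.202 ]
[ 0.4671 -0.2039  0.202 ]
[ 0.4822 -0.1686  0.202 ]
[ 0.4709 -0.1677  0.202 ]
[ 0.4693 -0.2989  0.202 ]
[ 0.4578 -0.2978  0.202 ]
(array([ 0.4816, -0.1688,  0.2058]), [np.float64(5.797274004035432e-05), np.float64(5.797274004040734e-05)]) (array([ 0.4707, -0.1679,  0.2042]), [np.float64(8.05120401239888e-05), np.float64(8.051204012401105e-05)])
[[382.4118 430.9213]]
[[382.7684 396.0632]]
[ 0.8304 -0.3252  0.1225] [ 0.4704 -0.2322  0.2491]
```

shift_gripper(
  steps=[
    [[0.02, 0, -0.0005, 0, 0, 0, 0], [0.014, 0, -0.0005, 0, 0, 0, 0], [0.01, 0, -0.0005, 0, 0, 0, 0], [0.008, 0, -0.0005, 0, 0, 0, 0], [0.006, 0, -0.0005, 0, 0, 0, 0], [0.004, 0, -0.0005, 0, 0, 0, 0], [0.0, 0, -0.0005, 0, 0, 0, 0], [0.0, 0, -0.0005, 0, 0, 0, 0]],
  ],
  squeeze=50,
)

```text
time: 2.95
tcp_pos: [0.4698, -0.232, 0.2485]
orientation: [2.328, 2.108, 0.001]
force: [-1.0, -0.3, 5.3]
gripper_width: 0.0109
grip_force: 49.1
```

```bash
python3 -c "
from go import *
s=manip.read_state();print(s['force'],s['moment'])"
```

```text
[-1.0281 -0.2984  5.3243] [0.0047 0.2655 0.0915]
```

shift_gripper(
  steps=[
    [[0, 0, 0, -0.003, 0, 0, 0], [0, 0, 0, -0.006, 0, 0, 0], [0, 0, 0, -0.009, 0, 0, 0], [0, 0, 0, -0.012, 0, 0, 0], [0, 0, 0, -0.012, 0, 0, 0]],
  ],
)

```text
time: 3.37
tcp_pos: [0.4697, -0.2319, 0.2606]
orientation: [2.328, 2.108, 0.0]
force: [0.3, -1.1, -3.0]
gripper_width: 0.0113
grip_force: 48.7
```

```bash
python3 -c "
from go import *
s=manip.read_state();print(s['force'],s['moment'])"
```

```text
[ 0.3323 -1.0841 -3.0219] [-0.0123  0.0503  0.0769]
```

Only the caddy's weight (about 3 N) shows, so it is rising freely. Continuing to 32 mm.

shift_gripper(
  steps=[
    [[0, 0, 0, -0.003, 0, 0, 0], [0, 0, 0, -0.006, 0, 0, 0], [0, 0, 0, -0.009, 0, 0, 0], [0, 0, 0, -0.012, 0, 0, 0], [0, 0, 0, -0.015, 0, 0, 0], [0, 0, 0, -0.018, 0, 0, 0], [0, 0, 0, -0.02, 0, 0, 0], [0, 0, 0, -0.02, 0, 0, 0], [0, 0, 0, -0.02, 0, 0, 0]],
  ],
)

```text
time: 4.12
tcp_pos: [0.4695, -0.2318, 0.28]
orientation: [2.329, 2.109, 0.0]
force: [-0.6, 0.3, -3.7]
gripper_width: 0.0114
grip_force: 48.8
```

Run:
```python
from go import *
s=manip.read_state();print(s['force'],s['moment'])
# predicted caddy from grasp; save pictures for the check
a=shot('scene','s1')
m=cv2.resize(a['frame'][60:200,200:340],None,fx=4.2,fy=4.2,interpolation=cv2.INTER_CUBIC);m=cv2.convertScaleAbs(m,alpha=1.6);cv2.imwrite('pics/s1c.png',m)
```

```text
[-0.5786  0.3012 -3.6766] [-0.0071  0.049  -0.068 ]
```

View pics/s1c.png

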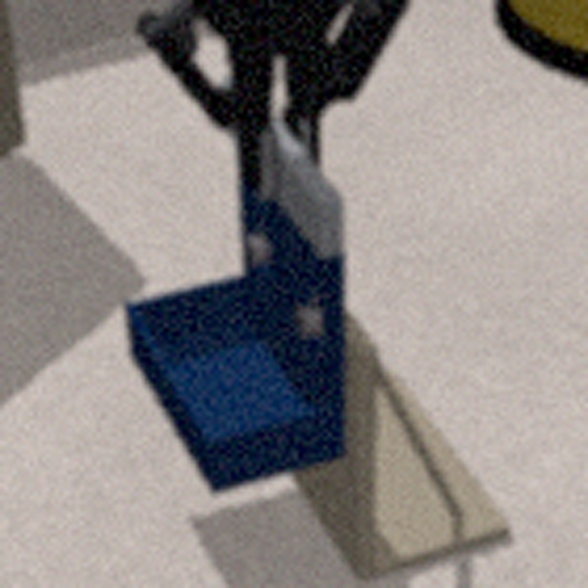

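The heads show in the wide holes at crop (258,248) and (312,320), and the lift measured 31.5 mm. Now I'll pull straight out along tool +y, slowly at first.

shift_gripper(
  steps=[
    [[0, 0, 0.003, 0, 0, 0, 0], [0, 0, 0.006, 0, 0, 0, 0], [0, 0, 0.009, 0, 0, 0, 0], [0, 0, 0.009, 0, 0, 0, 0]],
  ],
)

```text
time: 4.5
tcp_pos: [0.4791, -0.2327, 0.2798]
orientation: [-2.328, -2.109, -0.001]
force: [-0.6, 0.8, -3.1]
gripper_width: 0.0111
grip_force: 48.8
```

```bash
python3 -c "
from go import *
s=manip.read_state();print(s['force'],s['moment'],R.from_rotvec(s['orientation']).as_matrix()[:,1])"
```

```text
[-0.6426  0.8188 -3.115 ] [ 0.042   0.1398 -0.0169] [ 0.9951 -0.0986  0.0002]
```

shift_gripper(
  steps=[
    [[0, 0, 0.004, 0, 0, 0, 0], [0, 0, 0.008, 0, 0, 0, 0], [0, 0, 0.013, 0, 0, 0, 0], [0, 0, 0.018, 0, 0, 0, 0], [0, 0, 0.025, 0, 0, 0, 0], [0, 0, 0.034, 0, 0, 0, 0], [0, 0, 0.044, 0, 0, 0, 0], [0, 0, 0.05, 0, 0, 0, 0], [0, 0, 0.05, 0, 0, 0, 0]],
  ],
)

```text
time: 5.25
tcp_pos: [0.5297, -0.2375, 0.2798]
orientation: [-2.328, -2.109, -0.001]
force: [-0.4, -0.7, -3.6]
gripper_width: 0.011
grip_force: 48.8
```

```bash
python3 -c "
from go import *
s=manip.read_state();print(s['force'],s['moment'],s['joints'])
print(delta([.52,.22,.39],tool(-.09)))"
```

```text
[-0.3713 -0.7163 -3.5897] [0.0254 0.0561 0.0167] [ 0.6133  0.3204 -0.3694  1.8284  0.1334  1.0167  0.0923]
(array([ 0.4544, -0.0546, -0.11  ]), array([ 0.0005, -0.0005, -0.0084]))
```

shift_gripper(
  steps=[
    [[0, 0, 0, -0.01, 0, 0, 0], [0, 0, 0, -0.03, 0, 0, 0], [0, 0, 0, -0.05, 0, 0, 0], [0, 0, 0, -0.07, 0, 0, 0], [0, 0, 0, -0.09, 0, 0, 0], [0, 0.01, 0, -0.105, 0, 0, 0], [0, 0.03, 0, -0.11, 0, 0, 0], [0, 0.055, 0, -0.11, 0, 0, 0], [0, 0.08, 0, -0.11, 0, 0, 0], [0, 0.105, 0, -0.11, 0, 0, 0], [0, 0.13, 0, -0.11, 0, 0, 0], [0, 0.155, 0, -0.11, 0, 0, 0]],
  ],
)

```text
time: 6.25
tcp_pos: [0.543, -0.0823, 0.3908]
orientation: [2.329, 2.108, 0.0]
force: [1.3, -0.5, -3.7]
gripper_width: 0.0111
grip_force: 49.0
```

shift_gripper(
  steps=[
    [[0, 0.025, 0, 0, 0, 0, 0], [0, 0.05, 0, 0, 0, 0, 0], [0, 0.075, 0, 0, 0, 0, 0], [0, 0.1, 0, 0, 0, 0, 0], [0, 0.125, -0.008, 0, 0, 0, 0], [0, 0.15, -0.016, 0, 0, 0, 0], [0, 0.175, -0.024, 0, 0, 0, 0], [0, 0.2, -0.03, 0, 0, 0, 0], [0, 0.225, -0.036, 0, 0, 0, 0], [0, 0.25, -0.044, 0, 0, 0, 0], [0, 0.275, -0.05, 0, 0, 0, 0], [0, 0.293, -0.054, 0, 0, 0, 0]],
  ],
)

```text
time: 7.25
tcp_pos: [0.5176, 0.2155, 0.391]
orientation: [2.327, 2.11, 0.001]
force: [0.0, 0.1, -3.2]
gripper_width: 0.011
grip_force: 49.0
```

shift_gripper(
  steps=[
    [[0, 0.006, 0, 0, 0, 0, 0], [0, 0.006, 0, 0, 0, 0, 0], [0, 0.006, 0, 0, 0, 0, 0]],
  ],
)

```text
time: 7.5
tcp_pos: [0.5194, 0.2187, 0.3902]
orientation: [2.328, 2.108, -0.0]
force: [0.1, 0.1, -3.1]
gripper_width: 0.0114
grip_force: 49.0
```

Run:
```python
from go import *
s=manip.read_state();print(s['force'],s['moment'])
print(delta([.52,.22,.39],tool(-.09)))
a=shot('scene','s2');b=shot('top','t2')
m=np.hstack([cv2.resize(a['frame'],(400,300)),cv2.resize(b['frame'],(400,300))]);cv2.imwrite('pics/m2.png',m)
```

```text
[ 0.142   0.1421 -3.1279] [-0.049   0.0405 -0.0232]
(array([0.0013, 0.0005, 0.0002]), array([ 0.0002,  0.0005, -0.0092]))
```

View pics/m2.png

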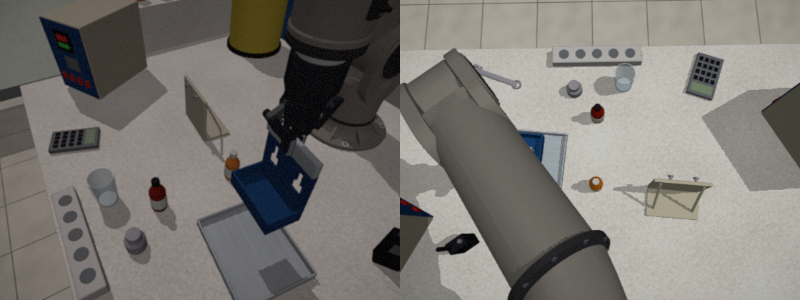

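The caddy hangs upright over the tray, both bottles are standing and the screws are bare. I'll descend to about 25 mm above the floor.

Run:
```python
from go import *
a=load('s0')
print('tray scene',[onz(a,p,.025)[:2] for p in((277,310),(367,277),(440,383))])
```

```text
tray scene [array([0.6363, 0.1079]), array([0.4545, 0.1305]), array([0.4791, 0.3449])]
```

shift_gripper(
  steps=[
    [[0, 0, 0, 0.01, 0, 0, 0.0024], [0, 0, 0, 0.03, 0, 0, 0.0043], [0, 0, 0, 0.05, 0, 0, 0.0043], [0, 0, 0, 0.07, 0, 0, 0.0043], [0, 0, 0, 0.09, 0, 0, 0.0043], [0, 0, 0, 0.11, 0, 0, 0.0043], [0, 0, 0, 0.13, 0, 0, 0.0043], [0, 0, 0, 0.145, 0, 0, 0.0043], [0, 0, 0, 0.155, 0, 0, 0.0043], [0, 0, 0, 0.16, 0, 0, 0.0043], [0, 0, 0, 0.16, 0, 0, 0.0043], [0, 0, 0, 0.16, 0, 0, 0.0043]],
  ],
)

```text
time: 8.6
tcp_pos: [0.5196, 0.2194, 0.2304]
orientation: [2.338, 2.098, 0.001]
force: [-0.5, -0.5, -2.6]
gripper_width: 0.0113
grip_force: 49.0
```

Run:
```python
from go import *
s=manip.read_state();print(s['force'],s['moment'])
a=shot('scene','s3')
m=cv2.resize(a['frame'][160:420,250:460],None,fx=2.3,fy=2.3,interpolation=cv2.INTER_CUBIC);cv2.imwrite('pics/s3c.png',cv2.convertScaleAbs(m,alpha=1.5))
```

```text
[-0.4516 -0.4797 -2.5678] [0.04   0.0188 0.0242]
```

View pics/s3c.png

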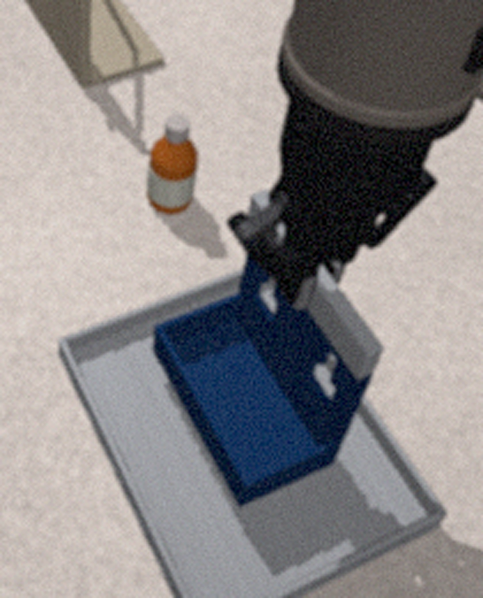

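It is over the tray and level, with clear margins all round. Lowering slowly.

shift_gripper(
  steps=[
    [[0, 0, 0, 0.005, 0, 0, 0], [0, 0, 0, 0.01, 0, 0, 0], [0, 0, 0, 0.015, 0, 0, 0], [0, 0, 0, 0.019, 0, 0, 0], [0, 0, 0, 0.021, 0, 0, 0], [0, 0, 0, 0.022, 0, 0, 0], [0, 0, 0, 0.022, 0, 0, 0]],
  ],
)

```text
time: 9.23
tcp_pos: [0.5193, 0.2195, 0.2077]
orientation: [-2.338, -2.098, 0.0]
force: [-0.5, 0.6, -3.3]
gripper_width: 0.011
grip_force: 49.0
```

shift_gripper(
  steps=[
    [[0, 0, 0, 0.001, 0, 0, 0], [0, 0, 0, 0.002, 0, 0, 0], [0, 0, 0, 0.002, 0, 0, 0]],
  ],
)

```text
time: 9.48
tcp_pos: [0.5194, 0.2194, 0.2059]
orientation: [-2.338, -2.098, -0.0]
force: [0.1, -0.7, -3.7]
gripper_width: 0.0112
grip_force: 49.0
```

```bash
python3 -c "
from go import *
s=manip.read_state();print(s['force'],s['moment'])"
```

```text
[ 0.1284 -0.7362 -3.6787] [ 0.0089  0.0545 -0.0083]
```

shift_gripper(
  steps=[
    [[0, 0, 0, 0.001, 0, 0, 0], [0, 0, 0, 0.001, 0, 0, 0], [0, 0, 0, 0.001, 0, 0, 0]],
  ],
  only="force|tcp",
)

```text
tcp_pos: [0.5194, 0.2195, 0.205]
force: [0.2, -0.4, -3.3]
grip_force: 49.0
```

shift_gripper(
  steps=[
    [[0, 0, 0, 0.001, 0, 0, 0], [0, 0, 0, 0.001, 0, 0, 0], [0, 0, 0, 0.001, 0, 0, 0]],
  ],
  only="force|tcp",
)

```text
tcp_pos: [0.5194, 0.2196, 0.2042]
force: [-2.0, 0.4, 2.9]
grip_force: 49.9
```

Contact at TCP z = 0.204, as expected. One small step more, to seat it.

shift_gripper(
  steps=[
    [[0, 0, 0, 0.0005, 0, 0, 0], [0, 0, 0, 0.0005, 0, 0, 0], [0, 0, 0, 0.0005, 0, 0, 0]],
  ],
  only="force|tcp",
)

```text
tcp_pos: [0.5193, 0.2197, 0.2041]
force: [-6.7, -2.2, 12.2]
grip_force: 51.3
```

```bash
python3 -c "
from go import *
s=manip.read_state();print(s['force'],s['moment'])"
```

```text
[-6.6973 -2.2374 12.2013] [-0.3383  1.3375 -0.047 ]
```

shift_gripper(
  steps=[
    [[0, 0, 0, -0.0005, 0, 0, 0], [0, 0, 0, -0.0005, 0, 0, 0], [0.011, 0, 0, -0.0005, 0, 0, 0], [0.012, 0, 0, -0.0005, 0, 0, 0], [0.013, 0, 0, -0.0005, 0, 0, 0], [0.015, 0, 0, -0.0005, 0, 0, 0], [0.02, 0, 0, -0.0005, 0, 0, 0], [0.03, 0, 0, -0.0005, 0, 0, 0], [0.045, 0, 0, -0.0005, 0, 0, 0], [0.05, 0, 0, -0.0005, 0, 0, 0], [0.05, 0, 0, -0.0005, 0, 0, 0]],
  ],
  squeeze=20,
)

```text
time: 11.15
tcp_pos: [0.5194, 0.2195, 0.2039]
orientation: [-2.338, -2.098, -0.0]
force: [0.4, 0.2, 0.7]
gripper_width: 0.0503
grip_force: 0.0
```

shift_gripper(
  steps=[
    [[0.05, 0, 0, -0.01, 0, 0, 0], [0.05, 0, 0, -0.03, 0, 0, 0], [0.05, 0, 0, -0.05, 0, 0, 0], [0.05, 0, 0, -0.08, 0, 0, 0], [0.05, 0, 0, -0.11, 0, 0, 0], [0.05, 0, 0, -0.14, 0, 0, 0], [0.05, 0, 0, -0.16, 0, 0, 0], [0.05, 0, 0, -0.16, 0, 0, 0], [0.05, 0, 0, -0.16, 0, 0, 0]],
  ],
)

```text
time: 11.9
tcp_pos: [0.5195, 0.2197, 0.3657]
orientation: [2.337, 2.097, 0.004]
force: [0.3, 0.1, -0.7]
gripper_width: 0.0499
grip_force: 0.0
```

Run:
```python
from go import *
a=shot('scene','s4');b=shot('wrist','w4')
m=np.hstack([a['frame'][100:420,180:460],b['frame'][0:320,140:420]]);m=cv2.resize(m,None,fx=1.4,fy=1.4);cv2.imwrite('pics/m4.png',cv2.convertScaleAbs(m,alpha=1.4))
```

```text
(no output)
```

View pics/m4.png

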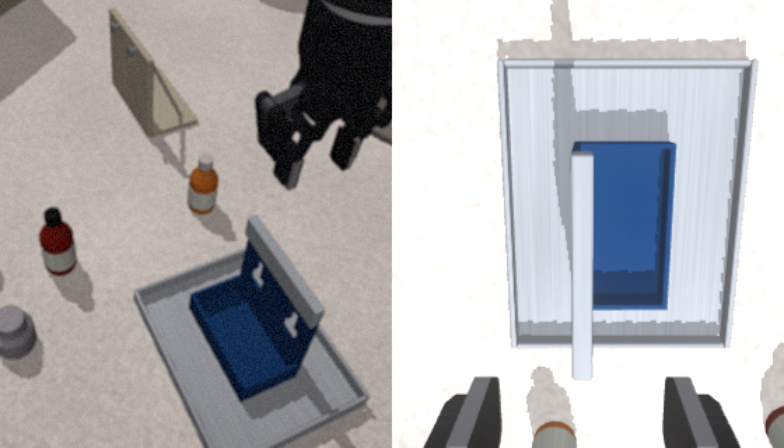

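The caddy stands upright and flat on the tray floor: the bin is within the walls at crop (625,225) in the wrist view. Both bottles are standing at (203,185) and (58,240), and the gripper is clear. Handing in.

```bash
python3 -c "
from cell import manip
print(manip.job_done())"
```

```text
the job is handed in; nothing more can be done
None
```

The caddy was lifted 31.5 mm and pulled straight off the screws without forcing. It now stands upright and flat on the tray floor, both bottles are still standing, and I handed the job in at about 12 s; no verdict was returned.

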